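Seat the rocking drain cover

TASK

One of the four square steel covers in the drainer rack is not pushed home. Press the covers near an edge with a closed fingertip until you find the one that rocks, then press that one down at its middle until it sits fully home, level with the others and firm. Only touch and press: do not lift any cover, leave the cups, tin, kettle and strainer where they are, and finish with the hand clear.

Things in the scene. Friction and masses are not known exactly. Their poses are not given: they have to be found in the camera images.
- rack: grey plastic dish drainer, fixed, 462 mm long (y), x from -56 to +140 mm. Origin on the counter below the middle of the row of covers. Deck 40 mm high, with four square recesses (84 mm wide, 9 mm deep) centred at x = 0, y = +175, +80, -80, -175 mm, each with a ledge all round, 31 mm above the counter, that carries a cover. Prongs 72 mm high at x = +66 mm; behind them a hinged flap, not needed.
- cover_1: first of four identical square steel covers, at the rack's +y end (y = +175 mm in the rack frame): 80 x 80 x 12 mm, 0.10 kg, five dark slots on top. Origin at the centre of the plate's underside, z up, x and y as the rack's; the top face is 12 mm above it. Under its centre a stud, 16 mm across and 8 mm long, fits a stiff rubber bush. Any of the four may be the loose one.
- cover_2: second cover (y = +80 mm in the rack frame), like cover_1. A seated cover rests on its ledge: origin 31 mm and top 43 mm above the counter, 3 mm above the deck; it lies level and does not give wherever it is pressed.
- cover_3: third cover (y = -80 mm in the rack frame), like cover_1. The loose one, whichever it is, stands level on its stud 3 mm higher. 1 to 2 N near a side, e.g. 30 mm from its centre, tips it about 0.09 rad (that side down, the far side up some 5 mm); let go, it falls back level.
- cover_4: fourth cover, at the rack's -y end (y = -175 mm in the rack frame), like cover_1. On the loose one, 10 to 13 N straight down within 6 mm of the centre pushes the stud into its bush until the cover meets the ledge, where it stays.
- cup_1: small white ceramic cup, 58 mm wide, 48 mm high, handle to its +y; stands on the rack's deck between the second and third cover. Origin under its centre. To be left alone.
- cup_2: the same kind of cup, on the counter off the rack's +y end. To be left alone.
- cup_3: the same kind of cup, on the counter on the robot's side of the rack, towards -y. To be left alone.
- tin: closed round steel tin, 108 mm wide, 68 mm high, on the counter off the +y end. Origin under its centre. To be left alone.
- kettle: aluminium kettle, 164 mm wide, 183 mm high with its handle, on the counter off the -y end. Origin under its centre. To be left alone.
- strainer: steel tea strainer, bowl 72 mm wide and 26 mm high, handle with hook reaching 168 mm along its +y; lies on the counter on the robot's side of the rack. Origin under the bowl. To be left alone.
Things that resemble listed ones, but are neither listed nor needed, are in the scene too. Leave any orange or turquoise look-alike of the cover_2 alone.

How it is judged:
By the outcome, as a careful person would: the job done as asked, in the order asked, and still so for the second after the job is handed in, with the robot touching nothing.
It also fails if it takes over 58 s, if anything falls off the work surface, if the arm or the gripper's body presses on something with over 40 N, if the wrist force passes 120 N, or if a joint passes its speed limit or range.

ROBOT

A 6-joint arm with a two-finger parallel gripper is mounted at the origin on the work surface. World frame = base frame: x ahead of the robot, y to its left, z up, the work surface at z = 0. Lengths are in m, angles in rad, forces in N, time in s.
With the tool pointing down it reaches from about 0.3 to 0.85 m from the base axis. Payload 5.4 kg.
Tool frame: the origin (TCP) lies midway between the tips of the shut fingers; the grasp point (between the pads) lies manip.grip_point_offset behind it (manip.grip_point_offset is the distance from the TCP to the grasp point, in m); y points along the fingers, z is the direction in which the jaws open and shut, and the axes are right-handed (so a half turn about y gives the same grasp; the last joint's range is limited). The gripper opens to 85 mm and grips with 20 to 120 N. Pads are 22 mm wide; open, the fingers measure 114 mm over their backs; the gripper's body (76 mm by 85 mm) begins 54 mm behind the grasp point. The pads swing forward as they close: fully open they stand 13 mm farther back than shut.
Start: joints at [1.099, 0.158, 1.597, -0, 1.386, -0.21], TCP at [0.149, 0.555, 0.231] pointing down, gripper open.
Joint ranges: [-2.91, 2.91], [-0.94, 2.29], [0.18, 2.7], [-1.29, 4.43], [0.17, 2.64], [-3, 3]. Speed limits (rad/s): [2.57, 2.57, 3.14, 3.14, 3.14, 3.14].

INTERFACE

Orientations are given as a rotation vector (axis times angle).
In Python, from plant import monitor, optics, order, manip gives the robot as it stands.
- The arm moves only by the tool jog_arm, never from a script. Its argument "increments" is a list that holds one entry, the list of rows, each a list of 5 numbers: the opening, from -1 (shut) to 1 (fully open), then the shift along the tool's x, y, z in cm, then the turn about the tool's y in rad. A call has 1 to 10 rows; each row is the pose to reach, as a shift and turn from the pose commanded when the call began, along the tool's axes at that moment; what a row does not reach only later rows make up. A row lasts 1/12 s, in which the tool goes at most 41.7 mm and 7.16 degrees, less where a joint would pass 70% of its speed; a pose out of reach is approached as far as the arm can. A call with a gripper value outside its range is refused whole. The fingers move at their own pace and stop on an object; "force" is the grip in N (left out, the last holds). Time passes only in rows, so rows that repeat a pose let the fingers close. It gives the time, the measured TCP pose, the force and the opening at its end, in the units of the state.
- monitor.state(): the state, without advancing time (a new reading comes with each control period).
- optics.capture(name): name is "scene" or "top"; returns a dict with "image" (420x560x3 uint8, red, green, blue), "camera_matrix" (3x3 intrinsics, pixels), "k1" (the pictures are not rectified: a ray, as slopes to the right and down, at radius r is drawn at 1 + k1 r^2 times it, then the intrinsics apply), "xyz" and "orientation" of the camera in the world. Camera axes: x right, y down, z forward; pixel columns grow to the right and rows downward; lengths in m; the calibration is good to about 2 mm. A picture is of the moment at which its call begins. There is no depth.
- order.job_done(): hands the job in, once; it reports no verdict.
Trained networks look in a picture, given as the dict that the camera call returned (one of the last four; its "shot" number tells which), for a name from the list of things; names that differ only in an ending like _2 or _b are one class to them, and where a whole thing is asked for, a point or a joint stands for the part that bears it (a point fixed in the world has none). Each returns a list of dicts, best first, with "score" (0 to 1); they miss things now and then, are a little off and sometimes report something else, mostly with a low value. They report only what shows in the picture. A call takes as long as a camera call. They do not tell look-alikes from the thing itself.
- optics.spot_in(thing, picture): "centre" ([x, y, z] in m, in the coordinates of the camera as it stood for that picture, good to about 4 mm: the middle of the surface that is visible of it).
- optics.masks_of(thing, picture): "region" (420x560 bool, what is visible of it).
The state is a dict: "clock": time; "qpos": joint angles; "dq": joint speeds; "effort": joint torques, N m; "ee_pos": TCP position; "tcp_rot": TCP orientation; "force": force on the tool from outside, world axes, zero at the start; "moment": the same for the moment, N m; "width": finger opening in m.
Only numpy, scipy, OpenCV 4.12 (cv2) and the standard library are available. Lean on these libraries where they do the work, as an engineer would, in place of code of your own. Each camera call takes 0.05 s, during which the arm holds its last target. There are 200 camera calls.

## Working session

There is one attempt and no reset: what is moved stays moved. The work goes in short steps, Python scripts to look and compute and a tool call to move; the robot and the scene stay as the last step left them, time stands still between calls to the robot, and variables do not carry over. Pictures are saved under pics/ and viewed, about 8 in all and at most 12, crops included, and the job is handed in when it is done.

Besides the shell and the picture viewer there is one more tool, called after ">>>" as name(argument=value, ...), one argument or row to a line, values as JSON. jog_arm: Moves the arm, as the interface text tells. Its arguments: {"type":"object","properties":{"increments":{"type":"array"},"force":{"type":"number"}},"required":["increments"]}

```bash
mkdir -p pics; cat > h.py <<'E'
import numpy as np, cv2
from scipy.spatial.transform import Rotation as R
from plant import monitor, optics, order, manip
def Rm(o):
    o=np.array(o,float); return o if o.shape==(3,3) else R.from_rotvec(o).as_matrix()
def w(p,c): return Rm(p['orientation'])@np.array(c)+np.array(p['xyz'])
def proj(p,P):
    c=(np.atleast_2d(P)-np.array(p['xyz']))@Rm(p['orientation']); s=c[:,:2]/c[:,2:]
    s=s*(1+p['k1']*(s**2).sum(1,keepdims=True)); K=np.array(p['camera_matrix'])
    return s@K[:2,:2].T+K[:2,2]
def unproj(p,uv,z):
    K=np.array(p['camera_matrix']); d=(np.atleast_2d(uv)-K[:2,2])/[K[0,0],K[1,1]]; s=d.copy()
    for _ in range(20): s=d/(1+p['k1']*(s**2).sum(1,keepdims=True))
    r=np.c_[s,np.ones(len(s))]@Rm(p['orientation']).T; o=np.array(p['xyz'])
    return o+r*((z-o[2])/r[:,2])[:,None]
def save(p,n): cv2.imwrite('pics/'+n,p['image'][:,:,::-1])
E
python3 - <<'E'
from h import *
np.set_printoptions(precision=4,suppress=True)
s=monitor.state(); print(s, manip.grip_point_offset); print(R.from_rotvec(s['tcp_rot']).as_matrix())
for n in('scene','top'):
    p=optics.capture(n); save(p,n+'1.png'); print(n,p['xyz'],p['orientation'],p['k1'])
    for t in ['cover_1','rack','cup_1','kettle','tin','strainer']:
        for d in optics.spot_in(t,p): print(t,round(d['score'],2),w(p,d['centre']),proj(p,w(p,d['centre']))[0].round())
E
```

```text
{'clock': 0.0, 'qpos': array([ 1.0989,  0.1591,  1.5982, -0.    ,  1.3862, -0.2101]), 'dq': array([ 0.002 , -0.0004,  0.0017, -0.0017, -0.0003, -0.0006]), 'effort': array([ -0.0018, -39.5989, -33.1435,  -0.0002,   0.0081,   0.    ]), 'ee_pos': array([0.1486, 0.5549, 0.2303]), 'tcp_rot': array([-1.5628,  0.206 , -0.2051]), 'force': array([0.3429, 0.9659, 0.1792]), 'moment': array([ 0.0021, -0.0275, -0.0293]), 'width': 0.08543651264238816} 0.0187
[[ 0.9659 -0.0008  0.2588]
 [-0.2588 -0.0017  0.9659]
 [-0.0004 -1.     -0.0019]]
scene [ 1.1863 -0.6275  0.8429] [-2.1178 -0.9472  0.4306] -0.12648994318988455
cover_1 0.97 [ 0.3375 -0.1253  0.0218] [201. 209.]
cover_1 0.94 [0.5382 0.1125 0.0414] [324. 201.]
cover_1 0.93 [ 0.559  -0.146   0.0439] [250. 254.]
cover_1 0.73 [0.7478 0.3551 0.0174] [446. 207.]
cover_1 0.67 [ 0.5455 -0.0464  0.0442] [279. 230.]
cover_1 0.66 [0.302  0.312  0.0203] [314. 142.]
cover_1 0.62 [0.5143 0.2025 0.0386] [341. 184.]
rack 0.68 [0.5146 0.2027 0.043 ] [342. 182.]
rack 0.56 [ 0.624  -0.016   0.0373] [312. 244.]
cup_1 0.8 [ 0.454  -0.1403  0.0333] [224. 232.]
cup_
[... 329 characters left out ...]
 -0.1453] -0.0711867761193416
cover_1 0.93 [ 0.5551 -0.1377  0.048 ] [327. 200.]
cover_1 0.88 [ 0.543  -0.0487  0.0436] [297. 204.]
cover_1 0.76 [ 0.3277 -0.1103  0.0228] [318. 276.]
cover_1 0.65 [0.2895 0.3216 0.0191] [175. 290.]
cover_1 0.64 [0.7467 0.3583 0.0216] [167. 142.]
cover_1 0.58 [0.5085 0.1994 0.0415] [215. 216.]
cover_1 0.58 [0.5192 0.1079 0.0426] [245. 212.]
rack 0.68 [0.6048 0.0428 0.0377] [267. 185.]
rack 0.5 [0.4243 0.3612 0.0181] [163. 245.]
cup_1 0.72 [0.4227 0.3619 0.0225] [163. 245.]
cup_1 0.6 [ 0.4568 -0.1392  0.0111] [327. 233.]
kettle 0.73 [ 0.5158 -0.428   0.1069] [429. 209.]
tin 0.57 [0.5461 0.4272 0.065 ] [139. 203.]
strainer 0.84 [0.3701 0.0676 0.0142] [259. 262.]
```

```bash
python3 - <<'E'
from h import *
np.set_printoptions(precision=4,suppress=True)
for n in('scene','top'):
    p=optics.capture(n)
    for d in optics.masks_of('cover_1',p):
        m=d['region']; v,u=np.nonzero(m); q=unproj(p,[[u.mean(),v.mean()]],.043)[0]
        print(n,round(d['score'],2),len(u),(round(u.mean()),round(v.mean())),q[:2],p['image'][m].mean(0).round())
    u0,v0=(190,150) if n=='scene' else (180,170)
    c=p['image'][v0:v0+130,u0:u0+190]; cv2.imwrite('pics/%s_crop.png'%n,cv2.resize(c[:,:,::-1],None,fx=4,fy=4,interpolation=cv2.INTER_CUBIC))
E
```

```text
scene 0.97 721 (203, 209) [ 0.3622 -0.1345] [11. 73. 69.]
scene 0.93 591 (321, 200) [0.5307 0.1101] [81. 77. 77.]
scene 0.91 561 (341, 183) [0.5154 0.2004] [81. 77. 77.]
scene 0.81 872 (278, 233) [ 0.5491 -0.0525] [80. 77. 76.]
scene 0.75 700 (446, 208) [0.7617 0.323 ] [110.  52.   9.]
scene 0.72 1062 (251, 254) [ 0.5601 -0.1444] [79. 76. 75.]
scene 0.61 431 (314, 142) [0.3269 0.2864] [114.  52.   8.]
top 0.93 682 (176, 288) [0.2953 0.3139] [114.  63.  33.]
top 0.87 703 (297, 205) [ 0.5414 -0.0467] [80. 78. 75.]
top 0.77 707 (244, 212) [0.5207 0.111 ] [81. 78. 76.]
top 0.75 684 (328, 200) [ 0.5562 -0.1414] [81. 79. 76.]
top 0.67 664 (166, 144) [0.7365 0.355 ] [112.  63.  35.]
top 0.65 714 (319, 276) [ 0.3289 -0.1109] [41. 80. 74.]
top 0.58 747 (213, 217) [0.5068 0.2052] [81. 78. 75.]
```

View pics/scene1.png

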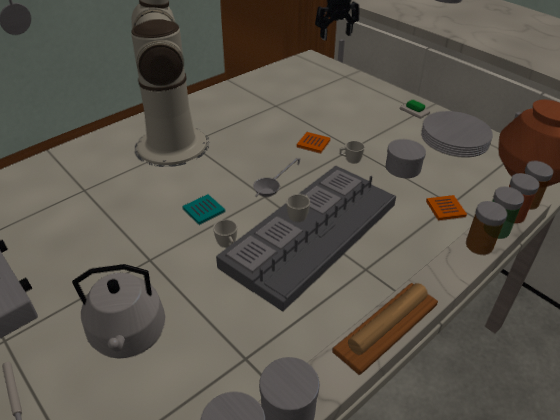

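View pics/top_crop.png

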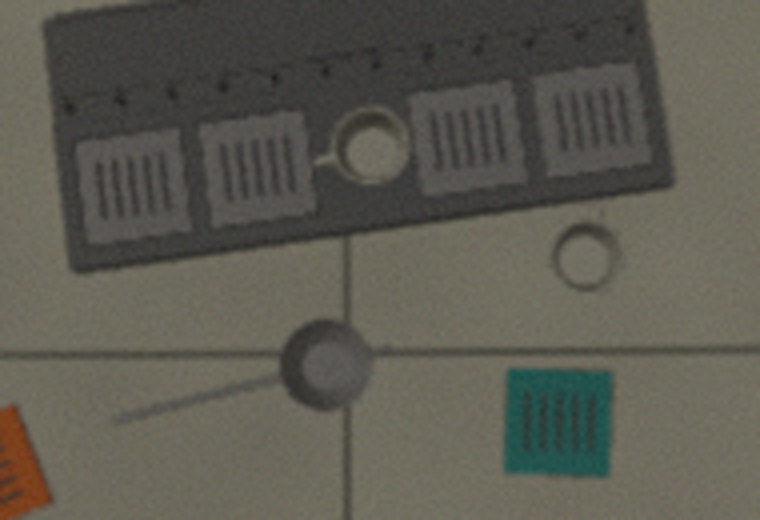

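View pics/scene_crop.png

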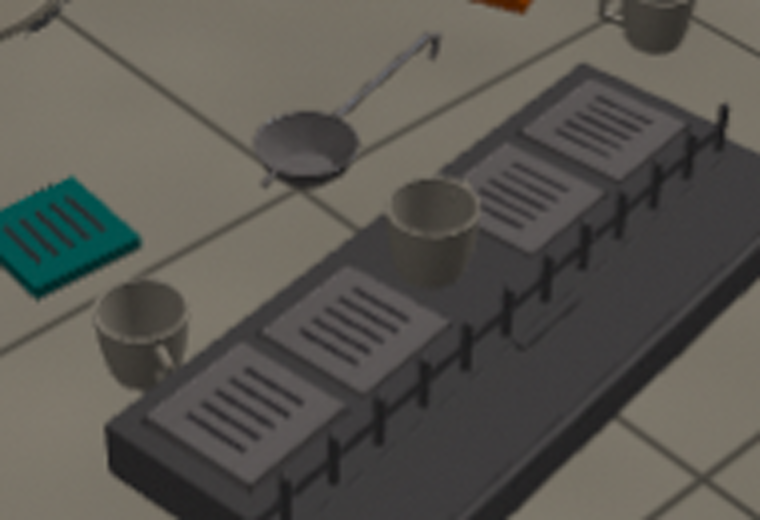

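```bash
cat > fit.py <<'E'
from h import *
from scipy.ndimage import map_coordinates as mc
from scipy.optimize import minimize
g=np.linspace(-48,48,65)/1e3; X,Y=np.meshgrid(g,g); M=np.maximum(abs(X),abs(Y))
ins=(M<.039)&(M>.026); out=(M>.0415)
def pts(q,yc,z=.043):
    c,s=np.cos(q[2]),np.sin(q[2]); x=X; y=Y+yc
    return np.c_[(q[0]+c*x-s*y).ravel(),(q[1]+s*x+c*y).ravel(),np.full(X.size,z)]
def score(q,p,G,ys):
    t=0
    for yc in ys:
        uv=proj(p,pts(q,yc)); I=mc(G,[uv[:,1],uv[:,0]],order=1).reshape(X.shape); t+=I[out].mean()-I[ins].mean()
    return t/len(ys)
def fit(p,q0,ys=(.175,.08,-.08,-.175)):
    G=p['image'].mean(2)
    f=lambda d:score(np.array(q0)+d*[.01,.01,.03],p,G,ys)
    b=min((minimize(f,[a,c,0],method='Nelder-Mead',options=dict(initial_simplex=np.array([a,c,0])+np.r_[np.zeros((1,3)),.5*np.eye(3)])) for a in(-.5,.5) for c in(-.5,.5)),key=lambda r:r.fun)
    return np.array(q0)+b.x*[.01,.01,.03],b.fun
E
python3 - <<'E'
from fit import *
np.set_printoptions(precision=4,suppress=True)
for n in('scene','top'):
    p=optics.capture(n); q,f=fit(p,[.533,.031,.14]); print(n,q,f)
    c,s=np.cos(q[2]),np.sin(q[2]); im=p['image'][:,:,::-1].copy(); k=3
    im=cv2.resize(im,None,fx=k,fy=k,interpolation=cv2.INTER_CUBIC)
    for yc in(.175,.08,-.08,-.175):
        r,f1=fit(p,[q[0]-s*yc,q[1]+c*yc,q[2]],(0,)); print('  ',yc,[q[0]-s*yc,q[1]+c*yc],r,f1)
        P=[[q[0]+c*a-s*(b+yc),q[1]+s*a+c*(b+yc),.043] for a,b in((.04,.04),(.04,-.04),(-.04,-.04),(-.04,.04))]
        cv2.polylines(im,[np.int32((proj(p,P)+.5)*k)],True,(0,255,0),1)
    u0,v0=(190,150) if n=='scene' else (180,160)
    cv2.imwrite(f'pics/fit_{n}.png',im[v0*k:v0*k+390,u0*k:u0*k+600])
a=[cv2.imread(f'pics/fit_{n}.png')[:300] for n in('scene','top')]
cv2.imwrite('pics/fit.png',np.vstack(a))
E
```

```text
scene [0.5328 0.0315 0.1305] -25.467571213826098
   0.175 [np.float64(0.5100744229694303), np.float64(0.2050427424272116)] [0.5098 0.2039 0.1339] -26.0376996536612
   0.08 [np.float64(0.5224343198755519), np.float64(0.11085021114967325)] [0.5227 0.1105 0.1276] -23.16879469896007
   -0.08 [np.float64(0.5432509883490197), np.float64(-0.047789841528286144)] [ 0.5444 -0.0482  0.1324] -26.843866859400777
   -0.175 [np.float64(0.5556108852551414), np.float64(-0.14198237280582449)] [ 0.5546 -0.1402  0.1346] -28.480079145453338
top [0.5327 0.0329 0.1382] -22.06696363777334
   0.175 [np.float64(0.5086320552643065), np.float64(0.20622217573027374)] [0.5088 0.2062 0.1394] -23.03633326375317
   0.08 [np.float64(0.5217209477402078), np.float64(0.11212817542337694)] [0.5216 0.1125 0.1394] -22.47605975754034
   -0.08 [np.float64(0.5437653982259365), np.float64(-0.04634593035665976)] [ 0.5433 -0.0469  0.1303] -20.929208580902177
   -0.175 [np.float64(0.5568542907018378), np.float64(-0.14043993066355653)] [ 0.5572 -0.1403  0.1471] -22.0420244038231
```

View pics/fit.png

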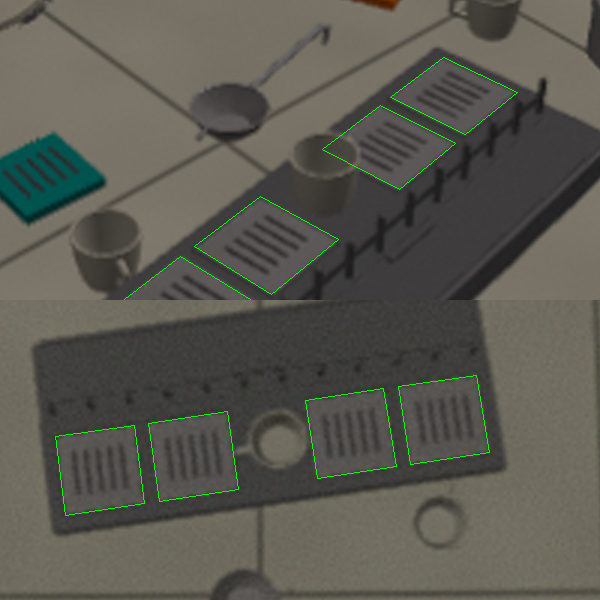

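Four candidates: the grey covers in the rack at scene pixels (341,183), (321,200), (278,233) and (251,254). The loose one shows only by touch. Look-alikes to leave alone: turquoise (203,209), orange (446,208) and (314,142). The fitted outlines lie on the rack covers in both views, and the cameras agree within about 1.5 mm.

I'm moving above cover_1's robot-side edge with the gripper shut and aligned to the rack.

>>> jog_arm(
  increments=[
    [[-1, 4, 0, -2.5, -0.1], [-1, 8, 0, -5, -0.2], [-1, 12, 0, -7.5, -0.3], [-1, 16, 0, -10, -0.396], [-1, 20, 0, -12.5, -0.396], [-1, 24, 0, -15, -0.396], [-1, 28, 0, -17.5, -0.396], [-1, 32, 0, -20, -0.396], [-1, 36, 0, -22.2, -0.396], [-1, 38, 0, -23.5, -0.396]],
  ],
  force=30,
)

```text
clock: 1.83
ee_pos: [0.4354, 0.2501, 0.2316]
tcp_rot: [-1.568, -0.106, 0.105]
force: [0.2, 0.6, 0.9]
width: -0.0001
```

```bash
cat > d.py <<'E'
from h import *
import sys
np.set_printoptions(precision=4,suppress=True)
s=monitor.state(); T=R.from_rotvec(s['tcp_rot']).as_matrix()
q=[.5328,.0322,.134]; c,sn=np.cos(q[2]),np.sin(q[2]); Q=np.array([[c,-sn],[sn,c]])
e=np.array(s['ee_pos'])
print('t',s['clock'],'ee',e,'rack',(e[:2]-q[:2])@Q*1000,'F',s['force'],'w',s['width'],'yaw',np.arctan2(T[1,0],T[0,0]),'down',T[:,1])
for yc in(.175,.08,-.08,-.175):
    for xo in(-.028,0):
        t=np.r_[np.array(q[:2])+Q@[xo,yc],.06]; print(yc,xo,(T.T@(t-e)*100).round(2))
E
python3 d.py
```

```text
t 1.8333 ee [0.4354 0.2501 0.2316] rack [-67.4107 228.9784] F [0.1984 0.5755 0.8624] w -0.00014701398023794418 yaw 0.134116869483873 down [ 0.0008  0.0004 -1.    ]
0.175 -0.028 [ 3.93 17.17 -5.4 ]
0.175 0 [ 6.73 17.17 -5.4 ]
0.08 -0.028 [  3.92  17.16 -14.9 ]
0.08 0 [  6.72  17.17 -14.9 ]
-0.08 -0.028 [  3.92  17.16 -30.9 ]
-0.08 0 [  6.72  17.16 -30.9 ]
-0.175 -0.028 [  3.92  17.16 -40.4 ]
-0.175 0 [  6.72  17.16 -40.4 ]
```

>>> jog_arm(
  increments=[
    [[-1, 2, 4, -2.5, 0], [-1, 3.9, 8, -5.4, 0], [-1, 3.9, 12, -5.4, 0], [-1, 3.9, 15, -5.4, 0], [-1, 3.9, 17.1, -5.4, 0], [-1, 3.9, 17.1, -5.4, 0], [-1, 3.9, 17.1, -5.4, 0], [-1, 3.9, 17.1, -5.4, 0]],
  ],
)

```text
clock: 2.5
ee_pos: [0.4817, 0.204, 0.0624]
tcp_rot: [-1.568, -0.108, 0.103]
force: [-0.1, -0.6, 0.5]
width: -0.0001
```

```bash
python3 d.py|head -1; python3 - <<'E'
from fit import *
p=optics.capture('scene'); c=p['image'][110:260,210:410,::-1]
cv2.imwrite('pics/c1.png',cv2.resize(c,None,fx=4,fy=4,interpolation=cv2.INTER_CUBIC))
E
```

```text
t 2.5 ee [0.4817 0.204  0.0624] rack [-27.7183 177.0929] F [-0.0554 -0.6382  0.4839] w -8.992977619285441e-05 yaw 0.1345266242063471 down [ 0.0034  0.0006 -1.    ]
```

View pics/c1.png

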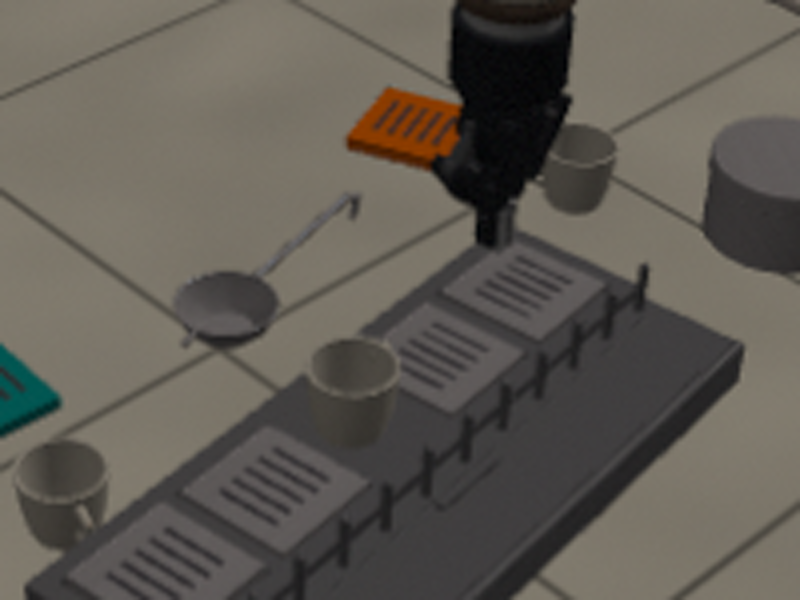

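>>> jog_arm(
  increments=[
    [[-1, 0, 0.7, -0.2, 0], [-1, 0, 1.3, -0.2, 0], [-1, 0, 1.3, -0.2, 0], [-1, 0, 1.3, -0.2, 0], [-1, 0, 1.3, -0.2, 0]],
  ],
)

```text
clock: 2.97
ee_pos: [0.4804, 0.2016, 0.0475]
tcp_rot: [-1.568, -0.106, 0.105]
force: [0.4, 0.3, 0.7]
width: -0.0001
```

>>> jog_arm(
  increments=[
    [[-1, 0, 0.15, 0, 0], [-1, 0, 0.15, 0, 0], [-1, 0, 0.15, 0, 0]],
  ],
)

```text
clock: 3.22
ee_pos: [0.4803, 0.2015, 0.0458]
tcp_rot: [-1.568, -0.105, 0.105]
force: [-0.5, -0.3, -0.2]
width: -0.0002
```

>>> jog_arm(
  increments=[
    [[-1, 0, 0.1, 0, 0], [-1, 0, 0.1, 0, 0], [-1, 0, 0.1, 0, 0]],
  ],
)

```text
clock: 3.47
ee_pos: [0.4803, 0.2015, 0.0448]
tcp_rot: [-1.568, -0.105, 0.105]
force: [-0.7, -0.1, 0.3]
width: -0.0001
```

>>> jog_arm(
  increments=[
    [[-1, 0, 0.1, 0, 0], [-1, 0, 0.1, 0, 0], [-1, 0, 0.1, 0, 0]],
  ],
)

```text
clock: 3.72
ee_pos: [0.4803, 0.2015, 0.0437]
tcp_rot: [-1.568, -0.105, 0.105]
force: [0.8, -0.5, -0.0]
width: 0.0
```

>>> jog_arm(
  increments=[
    [[-1, 0, 0.1, 0, 0], [-1, 0, 0.1, 0, 0], [-1, 0, 0.1, 0, 0]],
  ],
)

```text
clock: 3.97
ee_pos: [0.4805, 0.2016, 0.0431]
tcp_rot: [-1.568, -0.106, 0.105]
force: [-1.1, 0.4, 3.6]
width: -0.0001
```

>>> jog_arm(
  increments=[
    [[-1, 0, 0.03, 0, 0], [-1, 0, 0.03, 0, 0], [-1, 0, 0.03, 0, 0]],
  ],
)

```text
clock: 4.22
ee_pos: [0.4806, 0.2016, 0.0431]
tcp_rot: [-1.568, -0.106, 0.105]
force: [-1.6, -1.2, 5.8]
width: -0.0001
```

>>> jog_arm(
  increments=[
    [[-1, 0, -1.6, 0, 0], [-1, 0, -1.8, -2, 0], [-1, 0, -1.8, -6, 0], [-1, 0, -1.8, -9.5, 0], [-1, 0, -1.8, -9.5, 0], [-1, 0, -1, -9.5, 0], [-1, 0, -0.5, -9.5, 0], [-1, 0, -0.5, -9.5, 0], [-1, 0, -0.5, -9.5, 0]],
  ],
)

```text
clock: 4.97
ee_pos: [0.492, 0.1084, 0.0465]
tcp_rot: [-1.568, -0.105, 0.108]
force: [-0.4, 0.3, 0.8]
width: -0.0002
```

>>> jog_arm(
  increments=[
    [[-1, 0, 0.2, 0, 0], [-1, 0, 0.2, 0, 0], [-1, 0, 0.2, 0, 0]],
  ],
)

```text
clock: 5.22
ee_pos: [0.493, 0.1079, 0.0455]
tcp_rot: [-1.568, -0.106, 0.106]
force: [0.3, -0.1, 1.1]
width: -0.0001
```

>>> jog_arm(
  increments=[
    [[-1, 0, 0.1, 0, 0], [-1, 0, 0.1, 0, 0], [-1, 0, 0.1, 0, 0]],
  ],
)

```text
clock: 5.47
ee_pos: [0.4931, 0.1074, 0.0445]
tcp_rot: [-1.568, -0.105, 0.105]
force: [-0.1, -0.1, 0.2]
width: 0.0002
```

>>> jog_arm(
  increments=[
    [[-1, 0, 0.1, 0, 0], [-1, 0, 0.1, 0, 0], [-1, 0, 0.1, 0, 0]],
  ],
)

```text
clock: 5.72
ee_pos: [0.493, 0.1073, 0.0434]
tcp_rot: [-1.568, -0.105, 0.105]
force: [-0.9, 0.1, -0.0]
width: -0.0001
```

>>> jog_arm(
  increments=[
    [[-1, 0, 0.08, 0, 0], [-1, 0, 0.08, 0, 0], [-1, 0, 0.08, 0, 0]],
  ],
)

```text
clock: 5.97
ee_pos: [0.4932, 0.1074, 0.043]
tcp_rot: [-1.568, -0.106, 0.105]
force: [-1.1, -0.8, 4.5]
width: -0.0002
```

>>> jog_arm(
  increments=[
    [[-1, 0, -3.5, 0, 0], [-1, 0, -7, 0, 0], [-1, 0, -7.5, 0, 0], [-1, 0, -7.5, -4, 0], [-1, 0, -7.5, -8, 0], [-1, 0, -7.5, -12, 0], [-1, 0, -7.5, -16, 0], [-1, 0, -7.5, -16, 0], [-1, 0, -7.5, -16, 0], [-1, 0, -7.5, -16, 0]],
  ],
)

```text
clock: 6.8
ee_pos: [0.5141, -0.0507, 0.1172]
tcp_rot: [-1.567, -0.104, 0.105]
force: [-1.5, -0.3, -0.3]
width: -0.0004
```

>>> jog_arm(
  increments=[
    [[-1, 0, 3.5, 0, 0], [-1, 0, 6, 0, 0], [-1, 0, 6.8, 0, 0], [-1, 0, 6.8, 0, 0], [-1, 0, 6.8, 0, 0], [-1, 0, 6.8, 0, 0]],
  ],
)

```text
clock: 7.3
ee_pos: [0.5158, -0.051, 0.0514]
tcp_rot: [-1.569, -0.108, 0.104]
force: [0.0, -0.3, 0.5]
width: 0.0002
```

```bash
python3 d.py|sed -n '1p;6p'
```

```text
t 7.3 ee [ 0.5158 -0.051   0.0514] rack [-27.955  -80.1626] F [ 0.0257 -0.321   0.5164] w 0.0002211429357219013 yaw 0.13514971816804758 down [ 0.0027 -0.0009 -1.    ]
-0.08 -0.028 [-0.   -0.86  0.02]
```

>>> jog_arm(
  increments=[
    [[-1, 0, 0.2, 0, 0], [-1, 0, 0.2, 0, 0], [-1, 0, 0.2, 0, 0]],
  ],
)

```text
clock: 7.55
ee_pos: [0.5151, -0.0513, 0.0485]
tcp_rot: [-1.569, -0.107, 0.104]
force: [0.6, -0.6, 0.5]
width: 0.0004
```

>>> jog_arm(
  increments=[
    [[-1, 0, 0.15, 0, 0], [-1, 0, 0.15, 0, 0], [-1, 0, 0.15, 0, 0]],
  ],
)

```text
clock: 7.8
ee_pos: [0.5144, -0.0512, 0.0462]
tcp_rot: [-1.568, -0.105, 0.105]
force: [-0.6, -0.5, -0.3]
width: -0.0001
```

>>> jog_arm(
  increments=[
    [[-1, 0, 0.08, 0, 0], [-1, 0, 0.08, 0, 0], [-1, 0, 0.08, 0, 0]],
  ],
)

```text
clock: 8.05
ee_pos: [0.5144, -0.0512, 0.0453]
tcp_rot: [-1.568, -0.105, 0.105]
force: [-1.0, -1.2, -0.1]
width: -0.0003
```

>>> jog_arm(
  increments=[
    [[-1, 0, 0.08, 0, 0], [-1, 0, 0.08, 0, 0], [-1, 0, 0.08, 0, 0]],
  ],
)

```text
clock: 8.3
ee_pos: [0.5144, -0.0511, 0.0445]
tcp_rot: [-1.568, -0.105, 0.106]
force: [0.1, -0.5, -0.3]
width: 0.0001
```

>>> jog_arm(
  increments=[
    [[-1, 0, 0.1, 0, 0], [-1, 0, 0.1, 0, 0], [-1, 0, 0.1, 0, 0]],
  ],
)

```text
clock: 8.55
ee_pos: [0.5144, -0.0511, 0.0435]
tcp_rot: [-1.568, -0.105, 0.106]
force: [0.1, 0.5, -0.2]
width: 0.0004
```

>>> jog_arm(
  increments=[
    [[-1, 0, 0.08, 0, 0], [-1, 0, 0.08, 0, 0], [-1, 0, 0.08, 0, 0]],
  ],
)

```text
clock: 8.8
ee_pos: [0.5146, -0.0512, 0.0431]
tcp_rot: [-1.568, -0.106, 0.105]
force: [-0.6, 0.5, 2.5]
width: 0.0001
```

>>> jog_arm(
  increments=[
    [[-1, 0, -1.6, 0, 0], [-1, 0, -1.8, -2, 0], [-1, 0, -1.8, -6, 0], [-1, 0, -1.8, -9.5, 0], [-1, 0, -1.8, -9.5, 0], [-1, 0, -1.8, -9.5, 0], [-1, 0, -0.7, -9.5, 0], [-1, 0, -0.7, -9.5, 0], [-1, 0, -0.7, -9.5, 0]],
  ],
)

```text
clock: 9.55
ee_pos: [0.5259, -0.1435, 0.0483]
tcp_rot: [-1.566, -0.104, 0.109]
force: [-0.9, 0.1, -0.4]
width: -0.0001
```

>>> jog_arm(
  increments=[
    [[-1, 0, 0.2, 0, 0], [-1, 0, 0.2, 0, 0], [-1, 0, 0.2, 0, 0]],
  ],
)

```text
clock: 9.8
ee_pos: [0.5272, -0.1448, 0.0478]
tcp_rot: [-1.568, -0.106, 0.106]
force: [-0.1, 0.2, -0.1]
width: 0.0001
```

>>> jog_arm(
  increments=[
    [[-1, 0, 0.1, 0, 0], [-1, 0, 0.1, 0, 0], [-1, 0, 0.1, 0, 0]],
  ],
)

```text
clock: 10.05
ee_pos: [0.5272, -0.1453, 0.0468]
tcp_rot: [-1.568, -0.106, 0.105]
force: [-0.3, 0.5, 0.1]
width: -0.0002
```

>>> jog_arm(
  increments=[
    [[-1, 0, 0.1, 0, 0], [-1, 0, 0.1, 0, 0], [-1, 0, 0.1, 0, 0]],
  ],
)

```text
clock: 10.3
ee_pos: [0.5272, -0.1454, 0.0458]
tcp_rot: [-1.568, -0.105, 0.105]
force: [0.1, 1.1, 1.0]
width: 0.0001
```

```bash
python3 d.py|sed -n '1p;8,9p'; python3 - <<'E'
from fit import *
p=optics.capture('scene'); c=p['image'][200:300,200:330,::-1]
cv2.imwrite('pics/c4.png',cv2.resize(c,None,fx=6,fy=6,interpolation=cv2.INTER_CUBIC))
E
```

```text
t 10.3 ee [ 0.5272 -0.1454  0.0458] rack [ -29.2634 -175.2321] F [0.1021 1.1309 1.0258] w 8.809805685686448e-05 yaw 0.13412585918895206 down [ 0. -0. -1.]
-0.175 -0.028 [ 0.13 -1.42  0.02]
-0.175 0 [ 2.93 -1.42  0.02]
```

View pics/c4.png

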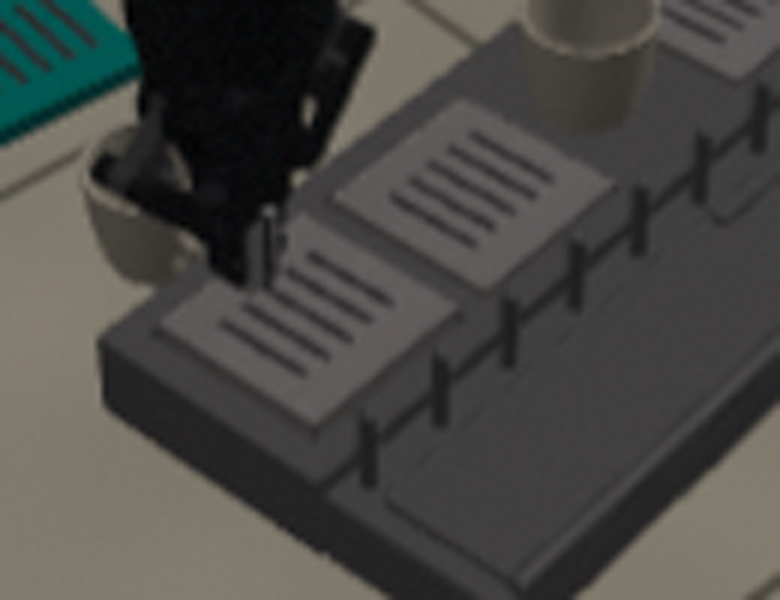

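Cover_4's far edge (near pixel 315,430 in the crop) stands proud with a dark side showing. The fingertip has just touched at 46 mm with about 1 N. I'll press a little further to confirm that it rocks.

>>> jog_arm(
  increments=[
    [[-1, 0, 0.1, 0, 0], [-1, 0, 0.1, 0, 0], [-1, 0, 0.1, 0, 0]],
  ],
)

```text
clock: 10.6
ee_pos: [0.5271, -0.1454, 0.0448]
tcp_rot: [-1.568, -0.105, 0.106]
force: [-1.0, -0.6, 1.7]
width: 0.0003
```

>>> jog_arm(
  increments=[
    [[-1, 0, 0.08, 0, 0], [-1, 0, 0.08, 0, 0], [-1, 0, 0.08, 0, 0]],
  ],
)

```text
clock: 10.85
ee_pos: [0.5273, -0.1454, 0.0443]
tcp_rot: [-1.568, -0.106, 0.105]
force: [-2.6, -0.1, 3.9]
width: -0.0
```

```bash
python3 d.py|sed -n '1p;8,9p'; python3 - <<'E'
from fit import *
p=optics.capture('scene'); c=p['image'][200:300,200:330,::-1]
cv2.imwrite('pics/c4b.png',cv2.resize(c,None,fx=6,fy=6,interpolation=cv2.INTER_CUBIC))
E
```

```text
t 10.85 ee [ 0.5273 -0.1454  0.0443] rack [ -29.1837 -175.2945] F [-2.6355 -0.0979  3.8986] w -4.253136725221915e-05 yaw 0.13433415903271806 down [ 0.0001 -0.0002 -1.    ]
-0.175 -0.028 [ 0.12 -1.57  0.03]
-0.175 0 [ 2.92 -1.57  0.03]
```

View pics/c4b.png

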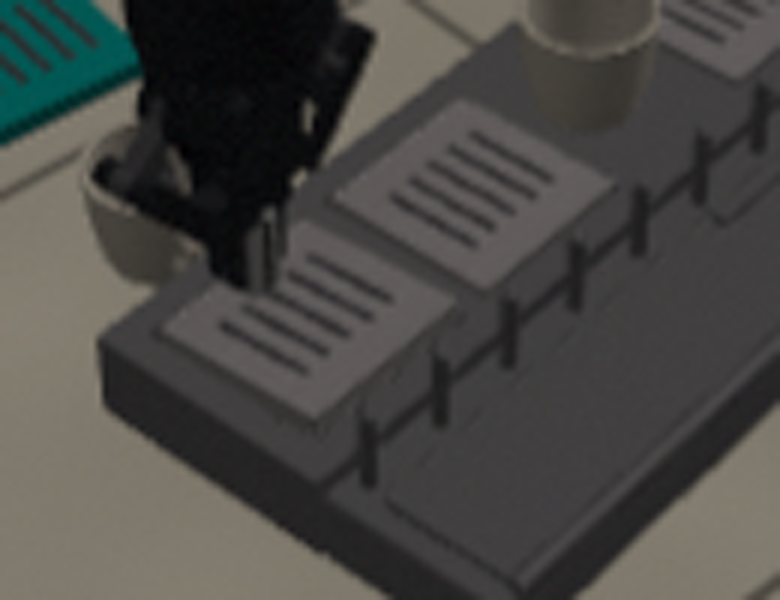

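The far edge (315,425) rises further, so cover_4 is the loose one. I'm releasing it and moving over its middle.

>>> jog_arm(
  increments=[
    [[-1, 0, -1, 0, 0], [-1, 0, -1.5, 0, 0], [-1, 1.5, -1.5, 0, 0], [-1, 2.9, -1.5, 0, 0], [-1, 2.9, -1.5, 0, 0], [-1, 2.9, -1.5, 0, 0], [-1, 2.9, -1.5, 0, 0], [-1, 2.9, -1.5, 0, 0]],
  ],
)

```text
clock: 11.57
ee_pos: [0.5552, -0.1413, 0.0588]
tcp_rot: [-1.568, -0.105, 0.106]
force: [-0.1, -0.9, 0.5]
width: -0.0001
```

>>> jog_arm(
  increments=[
    [[-1, 0, 0.5, 0, 0], [-1, 0, 1.1, 0, 0], [-1, 0, 1.1, 0, 0], [-1, 0, 1.1, 0, 0], [-1, 0, 1.1, 0, 0]],
  ],
)

```text
clock: 11.98
ee_pos: [0.5557, -0.1414, 0.0478]
tcp_rot: [-1.568, -0.105, 0.106]
force: [0.1, -0.2, 0.5]
width: 0.0002
```

```bash
python3 d.py|sed -n '1p;9p'
```

```text
t 11.9833 ee [ 0.5557 -0.1414  0.0478] rack [  -0.4697 -175.1126] F [ 0.1268 -0.1741  0.4894] w 0.00015088586852700337 yaw 0.13408744583772866 down [-0.0004  0.0002 -1.    ]
-0.175 0 [ 0.05 -1.22  0.01]
```

>>> jog_arm(
  increments=[
    [[-1, 0, 0.2, 0, 0], [-1, 0, 0.2, 0, 0], [-1, 0, 0.2, 0, 0]],
  ],
)

```text
clock: 12.23
ee_pos: [0.556, -0.1415, 0.0461]
tcp_rot: [-1.568, -0.106, 0.105]
force: [-0.7, -0.3, -0.1]
width: -0.0002
```

>>> jog_arm(
  increments=[
    [[-1, 0, 0.1, 0, 0], [-1, 0, 0.1, 0, 0], [-1, 0, 0.1, 0, 0]],
  ],
)

```text
clock: 12.48
ee_pos: [0.5562, -0.1416, 0.0458]
tcp_rot: [-1.568, -0.106, 0.105]
force: [-2.2, 0.7, 5.3]
width: -0.0
```

>>> jog_arm(
  increments=[
    [[-1, 0, 0.06, 0, 0], [-1, 0, 0.06, 0, 0], [-1, 0, 0.06, 0, 0]],
  ],
)

```text
clock: 12.73
ee_pos: [0.5562, -0.1416, 0.0456]
tcp_rot: [-1.569, -0.106, 0.105]
force: [-2.6, 0.8, 7.1]
width: 0.0001
```

```bash
python3 d.py|sed -n '1p'
```

```text
t 12.7333 ee [ 0.5562 -0.1416  0.0456] rack [  -0.0073 -175.3457] F [-2.5903  0.7741  7.1338] w 0.0001118964487255183 yaw 0.13439130132128016 down [ 0.0002 -0.0003 -1.    ]
```

Firm at the middle, with no tipping. I'm pressing on.

>>> jog_arm(
  increments=[
    [[-1, 0, 0.06, 0, 0], [-1, 0, 0.06, 0, 0], [-1, 0, 0.06, 0, 0]],
  ],
)

```text
clock: 12.98
ee_pos: [0.5562, -0.1416, 0.0451]
tcp_rot: [-1.569, -0.106, 0.105]
force: [-2.7, 0.5, 7.4]
width: 0.0001
```

>>> jog_arm(
  increments=[
    [[-1, 0, 0.06, 0, 0], [-1, 0, 0.06, 0, 0], [-1, 0, 0.06, 0, 0]],
  ],
)

```text
clock: 13.23
ee_pos: [0.5562, -0.1416, 0.0445]
tcp_rot: [-1.569, -0.106, 0.105]
force: [-3.1, 0.7, 8.0]
width: 0.0001
```

>>> jog_arm(
  increments=[
    [[-1, 0, 0.06, 0, 0], [-1, 0, 0.06, 0, 0], [-1, 0, 0.06, 0, 0]],
  ],
)

```text
clock: 13.48
ee_pos: [0.5563, -0.1416, 0.0439]
tcp_rot: [-1.569, -0.106, 0.105]
force: [-3.2, 1.4, 8.1]
width: -0.0002
```

>>> jog_arm(
  increments=[
    [[-1, 0, 0.06, 0, 0], [-1, 0, 0.06, 0, 0], [-1, 0, 0.06, 0, 0]],
  ],
)

```text
clock: 13.73
ee_pos: [0.5562, -0.1416, 0.0433]
tcp_rot: [-1.569, -0.106, 0.106]
force: [-2.9, 0.8, 8.9]
width: 0.0002
```

>>> jog_arm(
  increments=[
    [[-1, 0, 0.06, 0, 0], [-1, 0, 0.06, 0, 0], [-1, 0, 0.06, 0, 0]],
  ],
)

```text
clock: 13.98
ee_pos: [0.5562, -0.1415, 0.043]
tcp_rot: [-1.568, -0.106, 0.106]
force: [-5.5, 2.2, 12.2]
width: 0.0001
```

>>> jog_arm(
  increments=[
    [[-1, 0, 0.05, 0, 0], [-1, 0, 0.05, 0, 0], [-1, 0, 0.05, 0, 0]],
  ],
)

```text
clock: 14.23
ee_pos: [0.5562, -0.1415, 0.043]
tcp_rot: [-1.568, -0.105, 0.106]
force: [-6.4, 2.9, 14.4]
width: -0.0001
```

>>> jog_arm(
  increments=[
    [[-1, 0, -0.3, 0, 0], [-1, 0, -1.5, 0, 0], [-1, -1, -1.5, 0, 0], [-1, -2.8, -1.5, 0, 0], [-1, -2.8, -1.5, 0, 0], [-1, -2.8, -0.8, 0, 0], [-1, -2.8, -0.5, 0, 0], [-1, -2.8, -0.5, 0, 0], [-1, -2.8, -0.5, 0, 0]],
  ],
)

```text
clock: 14.98
ee_pos: [0.5284, -0.145, 0.0454]
tcp_rot: [-1.568, -0.105, 0.106]
force: [0.0, 1.4, -0.0]
width: 0.0001
```

>>> jog_arm(
  increments=[
    [[-1, 0, 0.25, 0, 0], [-1, 0, 0.25, 0, 0], [-1, 0, 0.25, 0, 0]],
  ],
)

```text
clock: 15.23
ee_pos: [0.5283, -0.1452, 0.0433]
tcp_rot: [-1.568, -0.105, 0.106]
force: [0.7, -0.1, 0.2]
width: 0.0001
```

>>> jog_arm(
  increments=[
    [[-1, 0, 0.1, 0, 0], [-1, 0, 0.1, 0, 0], [-1, 0, 0.1, 0, 0]],
  ],
)

```text
clock: 15.48
ee_pos: [0.5284, -0.1452, 0.043]
tcp_rot: [-1.568, -0.106, 0.105]
force: [-2.4, 1.2, 5.2]
width: 0.0002
```

Firm at 43.0 mm, the same as the other three. I'm retreating clear and taking a last look.

>>> jog_arm(
  increments=[
    [[-1, 0, -2, 0, 0], [-1, 0, -6, 0, 0], [-1, 0, -10, 0, 0], [-1, 0, -14, 0, 0], [-1, -4, -18, 0, 0], [-1, -8, -20, 0, 0], [-1, -12, -20, 0, 0], [-1, -12, -20, 0, 0], [-1, -12, -20, 0, 0], [-1, -12, -20, 0, 0]],
  ],
)

```text
clock: 16.32
ee_pos: [0.4093, -0.1615, 0.2426]
tcp_rot: [-1.569, -0.105, 0.103]
force: [0.6, -0.4, 0.4]
width: 0.0002
```

```bash
python3 d.py|sed -n '1p'; python3 - <<'E'
from fit import *
p=optics.capture('scene'); c=p['image'][120:300,180:420,::-1]
cv2.imwrite('pics/end.png',cv2.resize(c,None,fx=3.3,fy=3.3,interpolation=cv2.INTER_CUBIC))
E
```

```text
t 16.3167 ee [ 0.4093 -0.1615  0.2426] rack [-148.2791 -175.4179] F [ 0.5692 -0.4058  0.3575] w 0.00016901072829802682 yaw 0.13291147305591977 down [ 0.0014 -0.0007 -1.    ]
```

View pics/end.png

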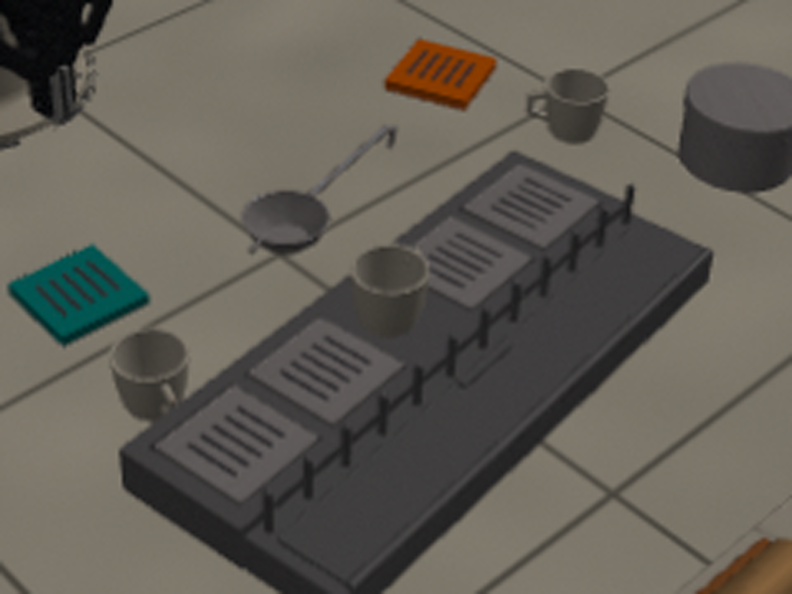

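All four covers lie flush; cover_4 is at (237,440) in the crop. Cups, strainer and tin are where they were, and the hand is clear.

```bash
python3 -c "
from plant import order; print(order.job_done())"
```

```text
the job is handed in; nothing more can be done
None
```

The loose cover was cover_4, at the rack's -y end. It is now pressed home and the job is handed in at about 16 s on the robot's clock.

- **Finding it:** I pressed covers 1 to 4 in turn near the robot-side edge with the closed fingertip. Covers 1, 2 and 3 were firm at 43 mm. Cover_4 gave at 46 mm under 1 to 2 N, and the picture showed its far edge rising.
- **Seating it:** I pressed cover_4 at its middle. It sank from 46 mm to 43.0 mm at about 7 to 9 N. It then stopped firm on the ledge, where the vertical force rose to 14.4 N, slightly over the 10 to 13 N you gave.
- **Last checks:** A repeat press near cover_4's robot-side edge was firm at 43.0 mm, with no tipping at 5 N. I did not re-press its other sides. The final picture shows all four covers flush and the hand clear. The cups, tin and strainer had not moved. The kettle was outside that crop, but the arm stayed away from it. No check failed or disagreed.

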